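# Sort hand switches by click force into a V-trough

## Task

First press the thumb key of each of the three hand switches where they stand until it clicks and stays in: two click lightly and one is much stiffer. Then slide the two light ones, foot first, down the V-trough so that they lie in line along its fold with the lower one against the end stop, and leave the stiff one standing where it is. Do not shift or knock over anything else on the bench.

Things in the scene. Friction and masses are not known exactly. Their poses are not given: they have to be found in the camera images.
- switch_a_mid (a point): hand switch: upright grey plastic barrel 38 mm across and 120 mm tall on a flat foot, standing on the bench, black thumb key 24 mm across on its top; 0.12 to 0.22 kg. This point lies on its axis half-way up the barrel, 60 mm above the foot; z along the barrel towards the key. All three look alike; which is the stiff one is unknown.
- switch_a_top (a point): centre of the barrel's top end face of the same switch (120 mm above the foot, the key stands on it).
- key_a (a joint): travel (m) of that switch's sprung thumb key: 0 up (key top 134 mm above the foot), 0.008 fully in (126 mm). Over-centre click: pressed in 2 to 4 mm it gives way at about 3 N in the two light switches and 10 N in the stiff one, then snaps down by itself and stays in, in both kinds.
- switch_b_mid (a point): hand switch: upright grey plastic barrel 38 mm across and 120 mm tall on a flat foot, standing on the bench, black thumb key 24 mm across on its top; 0.12 to 0.22 kg. This point lies on its axis half-way up the barrel, 60 mm above the foot; z along the barrel towards the key. All three look alike; which is the stiff one is unknown.
- switch_b_top (a point): centre of the barrel's top end face of the same switch (120 mm above the foot, the key stands on it).
- key_b (a joint): travel (m) of that switch's sprung thumb key: 0 up (key top 134 mm above the foot), 0.008 fully in (126 mm). Over-centre click: pressed in 2 to 4 mm it gives way at about 3 N in the two light switches and 10 N in the stiff one, then snaps down by itself and stays in, in both kinds.
- switch_c_mid (a point): hand switch: upright grey plastic barrel 38 mm across and 120 mm tall on a flat foot, standing on the bench, black thumb key 24 mm across on its top; 0.12 to 0.22 kg. This point lies on its axis half-way up the barrel, 60 mm above the foot; z along the barrel towards the key. All three look alike; which is the stiff one is unknown.
- switch_c_top (a point): centre of the barrel's top end face of the same switch (120 mm above the foot, the key stands on it).
- key_c (a joint): travel (m) of that switch's sprung thumb key: 0 up (key top 134 mm above the foot), 0.008 fully in (126 mm). Over-centre click: pressed in 2 to 4 mm it gives way at about 3 N in the two light switches and 10 N in the stiff one, then snaps down by itself and stays in, in both kinds.
- trough: aluminium V-trough, 90 degrees, walls 44 mm wide, 190 mm long, on a fixed stand (base 200 x 130 mm); its fold rises at 55 degrees to an open upper end on the robot's side. Origin: on the fold at the end stop's face, 30 mm above the bench; x up the fold, y across, z out of the open side. See trough_end for how barrels lie.
- trough_end (a point): the upper end of the fold, 190 mm up from the stop. A barrel lying in the trough has its axis 27 mm out from the fold and slides down by itself. Two switches in line, foot down, keys in, have their barrel tops 120 and 246 mm up from the stop: the upper one overhangs this end, yet rests safely.
- cleaner_bottle: bystander: white bottle, 50 mm across, 150 mm tall, loose on the bench; origin at the centre of its underside.
- spray_can: bystander: aluminium can, 44 mm across, 130 mm tall, loose on the bench; origin at the centre of its underside.
- flux_jar: bystander: green glass jar, 64 mm across, 70 mm tall, loose on the bench; origin at the centre of its underside.
- solder_spool: bystander: spool, 60 mm across, 46 mm tall, loose on the bench; origin at the centre of its underside.
- tip_pot: bystander: steel pot of brass wool, 68 mm across, 50 mm tall, loose on the bench; origin at the centre of its underside.
- driver: bystander: screwdriver 190 mm long lying on the bench beyond the trough, to the robot's right; origin near its middle.
Mind the look-alikes: they are no part of the job. What is shaped like the part that bears switch_a_mid but green or orange is not meant. Leave any orange or red look-alike of the part that bears switch_c_mid alone.

How it is judged (in metres and radians):
On the way:
1. the keys of all three switches are clicked in while all three still stand upright on the bench (value of joint each of key_a, key_b, key_c above 0.006 m and angle between each of switch_a_top, switch_b_top, switch_c_top's own z axis and vertical below 0.1 rad and height (world z) of switch_a_mid between 0.05 and 0.07 m and height (world z) of switch_b_mid between 0.05 and 0.07 m and height (world z) of switch_c_mid between 0.05 and 0.07 m), for 0.1 s.
At the end, for the whole second after the job is handed in: All keys in (over 6 of 8 mm). Two light switches rest in the trough foot down, axes within 7 mm of its mid-plane, 20-34 mm off the fold, barrel tops 112-128 and 236-258 mm from the stop, middles under 140 mm apart. Stiff one upright (0.1 rad); it and loose bystanders within 40 mm of start (value of joint each of key_a, key_b, key_c above 0.006 m and ((x of switch_a_top in the frame of trough between 0.112 and 0.128 m and y of switch_a_top in the frame of trough between -0.007 and 0.007 m and z of switch_a_top in the frame of trough between 0.02 and 0.034 m and y of switch_a_mid in the frame of trough between -0.007 and 0.007 m and z of switch_a_mid in the frame of trough between 0.02 and 0.034 m and x of switch_c_top in the frame of trough between 0.236 and 0.258 m and y of switch_c_top in the frame of trough between -0.007 and 0.007 m and z of switch_c_top in the frame of trough between 0.02 and 0.034 m and y of switch_c_mid in the frame of trough between -0.007 and 0.007 m and z of switch_c_mid in the frame of trough between 0.02 and 0.034 m) or (x of switch_c_top in the frame of trough between 0.112 and 0.128 m and y of switch_c_top in the frame of trough between -0.007 and 0.007 m and z of switch_c_top in the frame of trough between 0.02 and 0.034 m and y of switch_c_mid in the frame of trough between -0.007 and 0.007 m and z of switch_c_mid in the frame of trough between 0.02 and 0.034 m and x of switch_a_top in the frame of trough between 0.236 and 0.258 m and y of switch_a_top in the frame of trough between -0.007 and 0.007 m and z of switch_a_top in the frame of trough between 0.02 and 0.034 m and y of switch_a_mid in the frame of trough between -0.007 and 0.007 m and z of switch_a_mid in the frame of trough between 0.02 and 0.034 m)) and angle between switch_b_top's own z axis and vertical below 0.1 rad and height (world z) of switch_b_mid between 0.05 and 0.07 m and distance of each of switch_b_mid, cleaner_bottle, spray_can, flux_jar, solder_spool, tip_pot, driver from where it was at the start of the episode below 0.04 m and distance between switch_a_mid and switch_c_mid below 0.14 m); the robot touches nothing.
It fails at once if a loose bystander (bottle, can, jar, spool, pot or screwdriver) is moved more than 40 mm (distance of any of cleaner_bottle, spray_can, flux_jar, solder_spool, tip_pot, driver from where it was at the start of the episode above 0.04 m).
It also fails if it takes over 67 s, if anything falls off the work surface, if the arm or the gripper's body presses on something with over 40 N, if the wrist force passes 120 N, or if a joint passes its speed limit or range.

## Robot

A 6-joint arm with a two-finger parallel gripper is mounted at the origin on the work surface. World frame = base frame: x ahead of the robot, y to its left, z up, the work surface at z = 0. Lengths are in mm, angles in rad, forces in N, time in s.
With the tool pointing down it reaches from about 350 to 775 mm from the base axis. Payload 5.5 kg.
Tool frame: the origin (TCP) lies at the very end of the fingers, on their centre line; the grasp point (between the pads) lies 19 mm behind it (arm.hold_point_z is the distance from the TCP to the grasp point, in mm); y points along the fingers, x is the direction in which the jaws open and shut, and the axes are right-handed (so a half turn about y gives the same grasp; the last joint's range is limited). The gripper opens to 85 mm and grips with 20 to 120 N. Pads are 22 mm wide; open, the fingers measure 114 mm over their backs; the gripper's body (76 mm by 85 mm) begins 54 mm behind the grasp point. The pads swing forward as they close: fully open they stand 13 mm farther back than shut.
Start: joints at [1.168, 0.313, 0.046, 1.304, 0, 1.431], TCP at [149.4, 555.294, 231.323] pointing down, gripper open.
Joint ranges: [-2.76, 2.76], [-0.86, 1.69], [-1.03, 1.26], [-2.2, 2.34], [-1.47, 1.5], [-3.14, 3.14]. Speed limits (rad/s): [2.57, 2.57, 3.14, 3.14, 3.14, 3.14].

## Interface

Orientations are given as [roll, pitch, yaw] about the fixed x, y, z axes, in that order (R = Rz(yaw) Ry(pitch) Rx(roll)).
In Python, from station import arm, eoat, grab_frame, job, finder gives the robot as it stands. The module is installed in compiled form; this text tells all that it offers. Calls block until the motion is done:
- arm.reach(position, orientation): joint-space move of the TCP to a pose.
- arm.move_straight(position, rotation=None, rate=150, force_limit=None): straight line of the TCP; rotation=None keeps the orientation; rate is the mean speed in mm/s. With force_limit (N) it stops when the force on the tool has changed by that much, and returns True; else False.
- arm.set_joints(angles): joint-space move.
- eoat.command_gripper(opening, strength=None): finger opening in mm; strength is the grip in N (None keeps the last); returns when the fingers have stopped.
- arm.dwell(seconds).
- arm.ik(position, orientation): joint angles nearest the present ones, or None.
- arm.get_obs(): the state.
- grab_frame(name): name is "scene" or "top" or "wrist"; returns a dict with "image" (384x512x3 uint8, red, green, blue), "z_map" (384x512 float32, mm along the optical axis (not along the pixel's ray), 0 where there is no reading), "camera_matrix" (3x3 intrinsics, pixels), "cam_to_world" (4x4, takes a point from camera to world coordinates); the wrist camera has in their place "mount" (4x4, takes a point from camera to tool coordinates, whose origin is the TCP and whose axes are the tool frame's). Camera axes: x right, y down, z forward; pixel columns grow to the right and rows downward; lengths in mm; the calibration is good to about 2 mm. A picture is of the moment at which its call begins: read the wrist's pose just before it.
A pose or a line that the arm cannot do raises arm.Unreachable and nothing moves.
- job.sign_off(): hands the job in, once; it reports no verdict.
Trained networks look in the newest picture that a camera, given by its name, has taken for a name from the list of things; names that differ only in an ending like _2 or _b are one class to them, and where a whole thing is asked for, a point or a joint stands for the part that bears it (a point fixed in the world has none). Each returns a list of dicts, best first, with "score" (0 to 1); they miss things now and then, are a little off and sometimes report something else, mostly with a low value. They report only what shows in the picture. A call takes as long as a camera call. They do not tell look-alikes from the thing itself.
- finder.cut_out(camera, label): "region" (384x512 bool, what is visible of it) and "at" ([column, row] in pixels, amid what is visible of it).
- finder.pinpoint(camera, label): "at" ([column, row] in pixels: a listed point, or the origin of a listed thing).
The state is a dict: "t": time; "qpos": joint angles; "qvel": joint speeds; "joint_torque": joint torques, N m; "tool_pos": TCP position; "tool_rot": TCP orientation; "wrist_force": force on the tool from outside, world axes, zero at the start; "wrist_torque": the same for the moment, N m; "width": finger opening in mm.
Only numpy, scipy, OpenCV 4.12 (cv2) and the standard library are available. Lean on these libraries where they do the work, as an engineer would, in place of code of your own. Each camera call takes 0.05 s, during which the arm holds its last target.

## Working session

There is one attempt and no reset: what is moved stays moved. The work goes in short steps, each a Python script; the robot and the scene stay as the last script left them, time stands still between calls to the robot, and variables do not carry over. Pictures are saved under pics/ and viewed, and the job is handed in when it is done.

```bash
mkdir -p pics; cat > h.py <<'E'
import numpy as np, cv2
from station import arm, eoat, grab_frame, job, finder
def save(f,n): cv2.imwrite('pics/'+n, f['image'][:,:,::-1])
def px2w(f,at,z=None):
    K=f['camera_matrix'];T=f['cam_to_world'];u,v=at
    d=z if z is not None else f['z_map'][int(round(v)),int(round(u))]
    p=np.linalg.inv(K)@[u,v,1]*d
    return (T@np.r_[p,1])[:3]
def cloud(f):
    K=f['camera_matrix'];T=f['cam_to_world'];z=f['z_map']
    v,u=np.mgrid[:z.shape[0],:z.shape[1]]
    p=np.stack([(u-K[0,2])/K[0,0]*z,(v-K[1,2])/K[1,1]*z,z],-1)
    return p@T[:3,:3].T+T[:3,3]
def plane(f,at,h):
    K=f['camera_matrix'];T=f['cam_to_world']
    r=T[:3,:3]@(np.linalg.inv(K)@[at[0],at[1],1]);o=T[:3,3]
    return o+r*(h-o[2])/r[2]
E
python3 - <<'E'
from h import *
np.set_printoptions(precision=1,suppress=True)
print(arm.get_obs(), arm.hold_point_z)
fs={}
for c in('scene','top'):
    f=grab_frame(c);save(f,c+'0.png');np.savez(c+'0.npz',**f);print(c,f['cam_to_world'])
    C=cloud(f)
    for n in ['switch_a_top','trough','trough_end','cleaner_bottle','spray_can','flux_jar','solder_spool','tip_pot','driver']:
        for d in finder.pinpoint(c,n)[:6]: print(n,np.round(d['at'],1),round(d['score'],2),px2w(f,d['at']))
    for d in finder.cut_out(c,'switch_a_mid')[:6]:
        m=d['region']&(f['z_map']>0);P=C[m];zt=P[:,2].max();Q=P[(P[:,2]>122)&(P[:,2]<140)]
        print('cut',d['at'],d['score'],m.sum(),zt,f['image'][m].mean(0),Q.mean(0) if len(Q) else 0, len(Q))
E
```

```text
{'t': 0.0, 'qpos': array([1.2, 0.3, 0. , 1.3, 0. , 1.4]), 'qvel': array([-0.,  0., -0., -0., -0., -0.]), 'joint_torque': array([  0. , -48.1,  29.9,   0. ,   0. ,   0. ]), 'tool_pos': array([149.2, 554.8, 230.4]), 'tool_rot': array([-1.6,  0. ,  1.3]), 'wrist_force': array([ 0.8, -1.2,  0.2]), 'wrist_torque': array([ 0.,  0., -0.]), 'width': 85.5230033283269} 18.700000000000003
scene [[   0.6    0.6   -0.6 1218.7]
 [   0.8   -0.4    0.4 -503.5]
 [   0.    -0.7   -0.7  881.9]
 [   0.     0.     0.     1. ]]
switch_a_top [330.2 149.6] 0.71 [510.9 270.3 128.7]
switch_a_top [349.2 140.2] 0.64 [507.9 360.8 130.7]
switch_a_top [315.3 139.3] 0.57 [430.5 273.3 122.5]
trough_end [213.2 191.8] 0.66 [ 534.  -187.9  185. ]
cleaner_bottle [306.1 200.1] 0.8 [577.3 124.6  21.4]
spray_can [305.4 251.2] 0.93 [746.9 -17.   30.9]
flux_jar [353.1 196.4] 0.84 [655.9 260.2  30.3]
flux_jar [330.  147.1] 0.4 [506.7 271.8 135.9]
solder_spool [213.2 192.7] 0.72 [ 534.6 -188.4  182.4]
solder_spool [276.2 209.8] 0.64 [559.9  14.9  22.1]
tip_pot [279.5 170.9] 0.6 [420.9 128.7  36.3]
driver [141.5 270.4] 0.71 [ 5
[... 770 characters left out ...]
eaner_bottle [202.4 186. ] 0.51 [535.5 128.5  92.8]
spray_can [241.5 129.8] 0.6 [716.5  13.   88.4]
spray_can [224.  211.5] 0.27 [456.3  56.3 137.3]
flux_jar [157. 156.] 0.62 [630.7 278.4  69.7]
solder_spool [201.2 183.4] 0.7 [541.8 130.6 106.1]
solder_spool [234.1 179.3] 0.69 [565.   34.5  44.6]
tip_pot [202.5 233.2] 0.89 [391.2 129.7  44. ]
tip_pot [158.2 157.1] 0.27 [627.4 274.6  69.1]
driver [376.1 195.3] 0.87 [ 524.5 -428.7   26.8]
cut [129.1, 195.2] 0.67 261 139.4874258662146 [36.3 52.7 40.1] [500.2 363.4 131.7] 82
cut [154.4, 198.5] 0.64 210 140.43085120222713 [47.8 47.9 50. ] [502.  270.  130.8] 80
cut [153.4, 221.8] 0.56 261 140.00377247017832 [78.4 59.1 47.8] [421.4 269.5 130.2] 86
```

View pics/scene0.png

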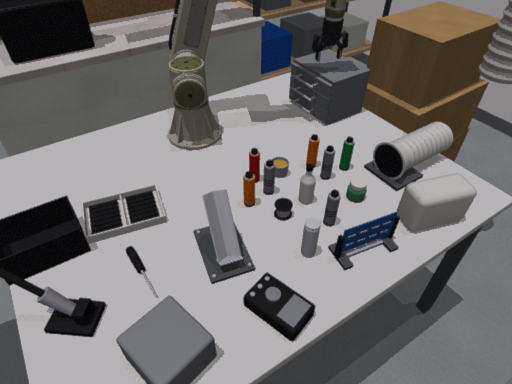

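View pics/top0.png

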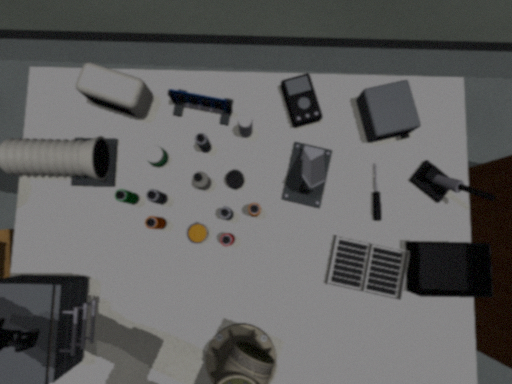

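The scene view shows grey switches at about (328,162), (269,178) and (332,207). In the top view they are at (157,197), (226,213) and (202,142). The orange, red and green barrels beside them are look-alikes. The trough is at (222,230) in the scene view and (308,173) in the top view. Next I'll localise everything from the point clouds.

```bash
python3 - <<'E'
from h import *
np.set_printoptions(precision=1,suppress=True)
F={c:dict(np.load(c+'0.npz')) for c in('scene','top')}
for c,f in F.items():
    C=cloud(f);im=f['image'].astype(int)
    z=C[...,2]
    m=(f['z_map']>0)&(z>25)&(z<165)&(C[...,0]>330)&(C[...,0]<800)&(abs(C[...,1])<480)
    n,l,st,ce=cv2.connectedComponentsWithStats(m.astype(np.uint8),connectivity=4)
    for i in range(1,n):
        if st[i,4]<40: continue
        k=l==i;P=C[k]; t=P[P[:,2]>P[:,2].max()-14]
        print(c,ce[i],st[i,4],'c',P.mean(0),'zmax',P[:,2].max(),'top',t.mean(0),np.median(im[k],0), 'ext',np.ptp(P[:,:2],axis=0))
f=F['top'];big=cv2.resize(f['image'][120:250,100:350],None,fx=3.2,fy=3.2,interpolation=cv2.INTER_CUBIC);cv2.imwrite('pics/topc.png',big[:,:,::-1])
f=F['scene'];big=cv2.resize(f['image'][120:290,180:380],None,fx=3.5,fy=3.5,interpolation=cv2.INTER_CUBIC);cv2.imwrite('pics/scenec.png',big[:,:,::-1])
E
```

```text
scene [309.4 169.5] 721 c [514.7 182.2  87.1] zmax 154.38011405914415 top [558.9 137.8 148.7] [99. 89. 87.] ext [176.  181.5]
scene [347.  150.9] 296 c [510.3 358.2  86.3] zmax 138.10312737560162 top [505.2 364.3 131.7] [15. 62. 27.] ext [37.4 40.2]
scene [390.4 158.6] 961 c [626.2 452.3  87.5] zmax 145.5529879432786 top [625.3 456.4 137.7] [12. 12. 14.] ext [141.3  34.4]
scene [327.7 160.2] 309 c [512.4 265.3  85.7] zmax 138.73595327604232 top [507.  270.7 133.1] [52. 53. 57.] ext [36.6 39.4]
scene [251.3 175.1] 610 c [437.1  -0.5  90. ] zmax 139.30049423567755 top [431.2   2.6 133.4] [95. 45. 10.] ext [130.9 117.6]
scene [273.8 170.2] 535 c [437.5  91.4  68.6] zmax 138.4194683480997 top [459.6  53.5 132.6] [62. 61. 59.] ext [118.5 143. ]
scene [357.1 186.8] 357 c [647.4 280.1  57.2] zmax 75.8803962514977 top [642.2 286.8  70.3] [104. 103. 101.] ext [61.2 59.2]
scene [408.1 194. ] 287 c [788.1 345.1 101.1] zmax 143.7560687822196 top [790.8 364.3 137.4] [97. 95. 95.] ext [ 30.3 100. ]
scene [331.9 205.1] 378 c [687.3 126.9  88.3] zmax 138.27091518133693 top [681.8 131.7 132.1] [52. 5
[... 3110 characters left out ...]
.59937233827213 top [466.9 -33.  134.7] [96. 74. 63.] ext [36.2 34.2]
top [225.8 213. ] 146 c [452.9  52.2 118.8] zmax 139.23562589886933 top [454.   54.6 134.9] [69.  69.  72.5] ext [34.6 36.9]
top [155.  222.3] 215 c [421.3 264.3 105.8] zmax 140.00377247017832 top [421.5 270.2 134.5] [69. 47. 37.] ext [36.6 35.7]
top [197.1 232.9] 362 c [391.9 146.8  42.4] zmax 56.59033434070898 top [392.4 147.9  48.1] [131.   98.   35.5] ext [62.7 64.6]
top [227.3 239.1] 147 c [375.9  45.4 118.9] zmax 141.30352483977572 top [375.   47.6 135. ] [96. 65. 68.] ext [35.2 35.2]
top [358.4 241.8] 108 c [ 373.2 -368.    30.5] zmax 36.31349826472547 top [ 373.2 -368.    30.5] [124.  123.  123.5] ext [ 44.7 189.9]
```

View pics/topc.png

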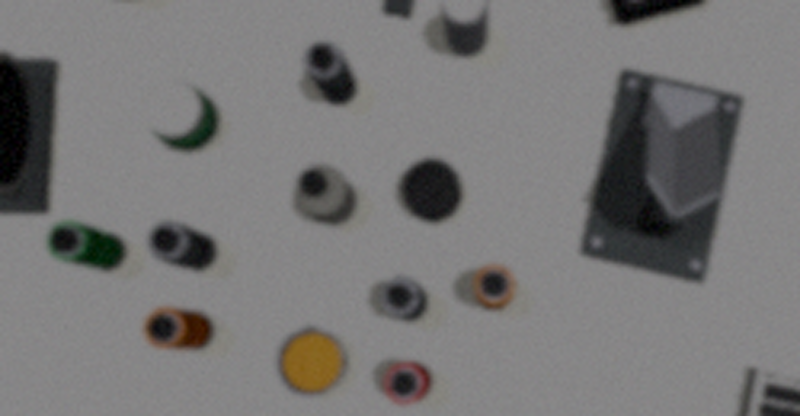

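View pics/scenec.png

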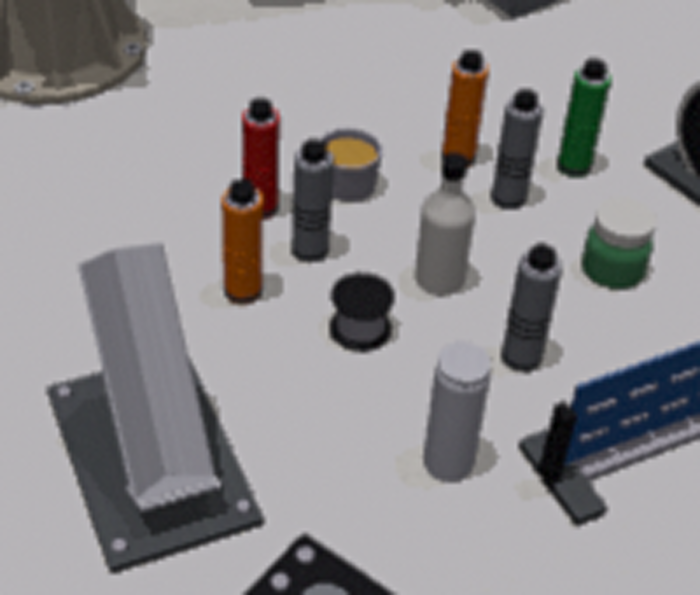

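```bash
cat > fit.py <<'E'
from h import *
from scipy.optimize import least_squares
np.set_printoptions(precision=2,suppress=True)
F={c:dict(np.load(c+'0.npz')) for c in('scene','top')}
def frame(ox,oy,oz,psi,th):
    u=np.array([np.cos(psi),np.sin(psi),0]);X=u*np.cos(th)+[0,0,np.sin(th)]
    Z=-u*np.sin(th)+[0,0,np.cos(th)];Y=np.cross(Z,X)
    return np.array([ox,oy,oz]),np.stack([X,Y,Z],1)
def fit(P,p0):
    def res(p,full=False):
        o,R=frame(*p);q=(P-o)@R
        dA=(q[:,2]-np.abs(q[:,1]))/2**.5
        ok=(q[:,0]>12)&(q[:,0]<183)&(abs(q[:,1])<29)
        r=np.where(ok&(abs(dA)<8),dA,8)
        return (r,ok) if full else r
    from scipy.optimize import minimize
    f=lambda p:np.abs(res(np.r_[p[0],p[1],30,p[2],p[3]])).sum()
    b=minimize(f,np.r_[p0[0],p0[1],p0[3],p0[4]],method='Nelder-Mead',options=dict(initial_simplex=np.array([p0[[0,1,3,4]]+d for d in [[0]*4,[8,0,0,0],[0,8,0,0],[0,0,.1,0],[0,0,0,.04]]]),maxiter=4000,xatol=1e-4,fatol=1e-3))
    p=np.r_[b.x[:2],30,b.x[2:]];r,ok=res(p,True)
    return p,b.fun,(abs(r)<8).sum(),np.abs(r[abs(r)<8]).mean()
if __name__=='__main__':
  A=[]
  for c in F:
    C=cloud(F[c]);m=(F[c]['z_map']>0)&(C[...,0]>490)&(C[...,0]<720)&(C[...,1]<-120)&(C[...,1]>-290)&(C[...,2]>25)&(C[...,2]<260)
    P=C[m];A.append(P);print(c,len(P),P.min(0),P.max(0))
    for p0 in ([643,-215,30,np.arctan2(27,-99),.96],[650,-205,30,3.05,.96]):
        print(c,fit(P,np.array(p0)))
  P=np.vstack(A);print(fit(P,np.array([643,-215,30,np.arctan2(27,-99),.96])))
E
python3 fit.py
python3 - <<'E'
from h import *
for c,(y0,y1,x0,x1) in dict(scene=(180,285,185,260),top=(135,215,275,340)).items():
    f=np.load(f'{c}0.npz');cv2.imwrite(f'pics/tr_{c}.png',cv2.resize(f['image'][y0:y1,x0:x1],None,fx=5.6,fy=5.6,interpolation=cv2.INTER_CUBIC)[:,:,::-1])
E
```

```text
scene 1803 [ 529.07 -252.35   27.28] [ 682.06 -162.41  205.29]
scene (array([ 637.61, -212.85,   30.  ,    2.93,    0.96]), np.float64(5566.08016555991), np.int64(1272), np.float64(1.0362265452515014))
scene (array([ 638.28, -213.01,   30.  ,    2.92,    0.96]), np.float64(5539.195240645969), np.int64(1278), np.float64(1.0478835998794749))
top 926 [ 524.92 -253.82   25.49] [ 680.35 -163.88  204.91]
top (array([ 636.52, -213.92,   30.  ,    2.94,    0.96]), np.float64(4061.9235489158064), np.int64(453), np.float64(0.6135177680260626))
top (array([ 659.39, -202.  ,   30.  ,    3.19,    0.85]), np.float64(5622.38914033111), np.int64(370), np.float64(3.1740247035975946))
(array([ 636.75, -212.96,   30.  ,    2.93,    0.96]), np.float64(9937.8675179801), np.int64(1720), np.float64(1.0848066965000578))
```

View pics/tr_scene.png

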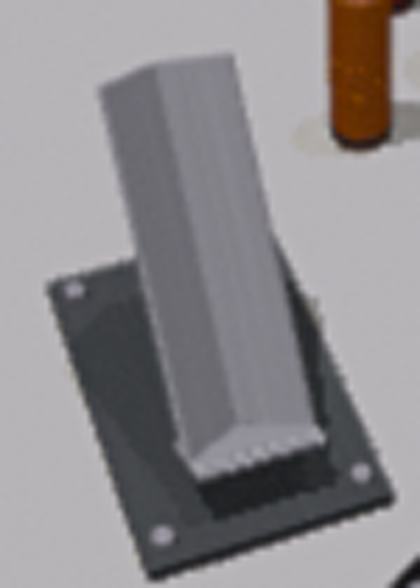

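View pics/tr_top.png

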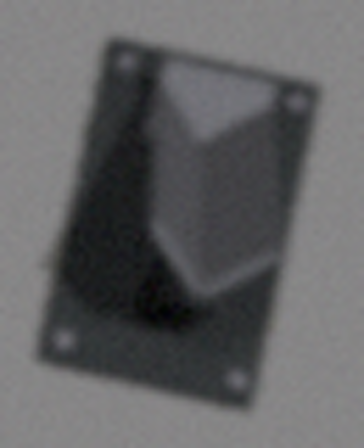

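Both cameras agree on the trough to about 1 mm: origin (637,-213,30), heading 2.93 rad. Next is an IK feasibility check, which moves nothing.

```bash
cat >> h.py <<'E'
from scipy.spatial.transform import Rotation as Ro
S={1:(503.,271.),2:(456.,54.3),3:(679.,132.7)}
O=np.array([636.8,-213.,30.]);PSI=2.93;TH=np.deg2rad(55)
_u=np.array([np.cos(PSI),np.sin(PSI),0]);TX=_u*np.cos(TH)+[0,0,np.sin(TH)];TZ=-_u*np.sin(TH)+[0,0,np.cos(TH)];TY=np.cross(TZ,TX)
def tpos(x,y,z): return O+TX*x+TY*y+TZ*z
def trot(s=1):
    x=TY*s;y=-TX;R=np.stack([x,y,np.cross(x,y)],1);return Ro.from_matrix(R).as_euler('xyz')
def down(yaw): return np.array([-np.pi/2,0,yaw])
E
python3 - <<'E'
from h import *
np.set_printoptions(precision=2,suppress=True)
for s in(1,-1):
    print(s,trot(s))
    for x in(197,205,260,300,340): print(x,tpos(x,0,28),arm.ik(tpos(x,0,28),trot(s)))
for k,(x,y) in S.items():
    a=np.arctan2(y,x)
    for w in(a-np.pi/2,a+np.pi/2,a,a+np.pi): print(k,round(w,2),[arm.ik([x,y,z],down(w)) for z in(75,170,260)])
E
```

```text
1 [-0.96  0.   -1.78]
197 [ 548.75 -194.09  207.43] [-0.59 -0.09 -0.67  0.41  0.21  2.83]
205 [ 544.26 -193.12  213.99] [-0.59 -0.1  -0.66  0.43  0.22  2.82]
260 [ 513.42 -186.5   259.04] [-0.63 -0.2  -0.63  0.58  0.23  2.8 ]
300 [ 490.99 -181.68  291.81] [-0.65 -0.27 -0.59  0.68  0.25  2.77]
340 [ 468.56 -176.86  324.57] [-0.68 -0.32 -0.54  0.79  0.26  2.75]
-1 [-2.18  0.    1.36]
197 [ 548.75 -194.09  207.43] [-0.59 -0.09 -0.67  0.41  0.21 -0.31]
205 [ 544.26 -193.12  213.99] [-0.59 -0.1  -0.66  0.43  0.22 -0.32]
260 [ 513.42 -186.5   259.04] [-0.63 -0.2  -0.63  0.58  0.23 -0.35]
300 [ 490.99 -181.68  291.81] [-0.65 -0.27 -0.59  0.68  0.25 -0.37]
340 [ 468.56 -176.86  324.57] [-0.68 -0.32 -0.54  0.79  0.26 -0.39]
1 -1.08 [array([ 0.35,  0.4 , -0.23,  0.94,  0.  ,  3.  ]), array([ 0.35,  0.33, -0.08,  1.16,  0.  ,  3.  ]), array([0.35, 0.3 , 0.1 , 1.37, 0.  , 3.  ])]
1 2.06 [array([ 0.35,  0.4 , -0.23,  0.94,  0.  , -0.14]), array([ 0.35,  0.33, -0.08,  1.16,  0.  , -0.14]), array([ 0.35,  0.3 ,  0.1 ,  1.37,  0.  , -0.14])]
1 0.49 [array([ 0.35,  0.4 , -0.23,  0.94,  0.  ,  1.43]),
[... 811 characters left out ...]
06,  0.12, -0.35,  1.1 , -0.  , -1.75]), array([-0.06,  0.08, -0.17,  1.32, -0.  , -1.75])]
3 -1.38 [array([0.08, 0.61, 0.13, 1.09, 0.  , 3.03]), array([0.08, 0.57, 0.29, 1.29, 0.  , 3.03]), array([0.08, 0.56, 0.49, 1.5 , 0.  , 3.03])]
3 1.76 [array([ 0.08,  0.61,  0.13,  1.09,  0.  , -0.12]), array([ 0.08,  0.57,  0.29,  1.29,  0.  , -0.12]), array([ 0.08,  0.56,  0.49,  1.5 ,  0.  , -0.12])]
3 0.19 [array([0.08, 0.61, 0.13, 1.09, 0.  , 1.45]), array([0.08, 0.57, 0.29, 1.29, 0.  , 1.45]), array([0.08, 0.56, 0.49, 1.5 , 0.  , 1.45])]
3 3.33 [array([ 0.08,  0.61,  0.13,  1.09,  0.  , -1.69]), array([ 0.08,  0.57,  0.29,  1.29,  0.  , -1.69]), array([ 0.08,  0.56,  0.49,  1.5 ,  0.  , -1.69])]
```

```bash
cat >> h.py <<'E'
def press(k):
    x,y=S[k];w=np.arctan2(y,x)+np.pi/2
    arm.reach([x,y,165],down(w))
    arm.move_straight([x,y,139],rate=120)
    arm.dwell(.1)
    f0=arm.get_obs()['wrist_force']
    for z in (135,134,133,132,131,130,129,128):
        hit=arm.move_straight([x,y,z],rate=25,force_limit=6.)
        o=arm.get_obs();print(k,z,hit,o['tool_pos'],o['wrist_force']-f0,round(o['t'],2))
        if hit: break
    return hit
E
python3 - <<'E'
from h import *
np.set_printoptions(precision=2,suppress=True)
eoat.command_gripper(0,40)
print(arm.get_obs()['t'])
press(1)
f=grab_frame('wrist');save(f,'w1.png')
E
```

```text
1.8667
1 135 False [502.99 270.97 135.07] [-0.28  0.3   0.22] 4.32
1 134 False [503.11 270.99 134.08] [-0.34  0.52  0.64] 4.57
1 133 False [503.2  271.06 133.37] [-1.54 -0.38  3.68] 4.82
1 132 False [503.16 271.05 132.25] [ 0.12 -0.12  3.42] 5.07
1 131 False [502.93 270.99 130.66] [0.34 1.21 1.57] 5.32
1 130 False [502.57 270.84 129.44] [-0.14  0.96 -0.28] 5.57
1 129 False [502.82 270.95 128.77] [-0.    0.71  0.64] 5.82
1 128 False [502.95 270.99 127.93] [-0.15  0.49 -0.31] 6.07
```

Switch 1 is light: the force peaked at about 3.6 N, then dropped to 0. Now the other two.

```bash
python3 - <<'E'
from h import *
np.set_printoptions(precision=2,suppress=True)
arm.move_straight([503,271,165],rate=200)
h=press(2)
E
```

```text
2 135 False [456.01  54.31 135.08] [-0.75  1.09 -0.43] 8.12
2 134 False [456.07  54.24 134.08] [-0.18  1.31  0.28] 8.37
2 133 False [456.16  54.25 133.25] [0.15 0.96 3.  ] 8.62
2 132 False [456.14  54.27 132.16] [-0.68 -0.43  3.58] 8.87
2 131 False [455.98  54.31 130.77] [-0.6   0.61  0.68] 9.12
2 130 False [455.57  54.34 129.55] [0.07 1.56 0.14] 9.37
2 129 False [455.83  54.31 128.81] [-0.33 -0.24  0.51] 9.62
2 128 False [455.95  54.29 127.93] [-0.87  1.02 -0.05] 9.87
```

```bash
python3 - <<'E'
from h import *
np.set_printoptions(precision=2,suppress=True)
arm.move_straight([456,54.3,180],rate=200)
x,y=S[3];w=np.arctan2(y,x)+np.pi/2
arm.reach([x,y,175],down(w));arm.move_straight([x,y,139],rate=120)
arm.dwell(.1);f0=arm.get_obs()['wrist_force']
for z in (134,132,131,130,129,128,127,126):
    hit=arm.move_straight([x,y,z],rate=25,force_limit=16.)
    o=arm.get_obs();print(z,hit,o['tool_pos'],o['wrist_force']-f0,round(o['t'],2))
    if hit:break
E
```

```text
134 False [679.14 132.74 134.16] [0.24 0.02 1.77] 12.12
132 False [679.71 132.76 133.65] [-2.13 -0.31  7.35] 12.37
131 False [679.9  132.76 133.15] [-1.9   0.37  9.17] 12.62
130 False [679.87 132.75 132.12] [-1.95 -0.18  8.56] 12.87
129 False [679.01 132.74 129.08] [-0.16  0.47  1.23] 13.12
128 False [678.64 132.66 127.26] [-0.87 -0.21 -0.12] 13.37
127 False [678.9  132.69 126.74] [-0.12  0.24  0.17] 13.62
126 False [679.09 132.69 126.12] [0.04 0.04 0.78] 13.87
```

The stiff one is switch 3: it peaked at about 9 N and clicked. I'll raise the arm and check that all three still stand and where they are.

```bash
python3 - <<'E'
from h import *
np.set_printoptions(precision=2,suppress=True)
arm.move_straight([679,132.7,200],rate=200)
x,y=503,271
arm.reach([x,y,240],down(np.arctan2(y,x)+np.pi/2))
eoat.command_gripper(62)
for c in('scene','top'):
    f=grab_frame(c);C=cloud(f);save(f,c+'1.png')
    for k,(x,y) in S.items():
        m=(np.hypot(C[...,0]-x,C[...,1]-y)<32)&(C[...,2]>100)&(C[...,2]<145)
        P=C[m];t=P[P[:,2]>112];print(c,k,len(P),np.percentile(P[:,2],[98,100]),(t.min(0)+t.max(0))[:2]/2,t.mean(0))
o=arm.get_obs();f=grab_frame('wrist');save(f,'w1.png');print(o['t'],o['tool_pos'],o['width'])
T=np.eye(4);T[:3,:3]=Ro.from_euler('xyz',o['tool_rot']).as_matrix();T[:3,3]=o['tool_pos'];f['cam_to_world']=T@f['mount']
C=cloud(f);m=(f['z_map']>0)&(np.hypot(C[...,0]-503,C[...,1]-271)<35)&(C[...,2]>112)&(C[...,2]<140);t=C[m];print('wrist',len(t),t.mean(0),(t.min(0)+t.max(0))/2, t.max(0))
E
```

```text
scene 1 109 [128.78 129.4 ] [505.68 273.72] [509.05 269.31 122.2 ]
scene 2 122 [128.81 129.86] [458.97  55.59] [462.    52.45 121.81]
scene 3 148 [129.11 130.16] [681.15 135.75] [683.79 131.33 121.71]
top 1 147 [130.48 131.33] [502.19 272.01] [501.85 271.14 123.56]
top 2 129 [130.83 132.62] [454.38  54.51] [454.31  54.33 123.92]
top 3 138 [129.62 130.28] [677.19 134.39] [676.48 133.49 123.05]
16.0 [503.01 271.01 240.04] 62.09018439716716
wrist 1341 [502.25 273.   121.33] [503.74 273.8  119.66] [522.32 292.4  126.97]
```

View pics/w1.png

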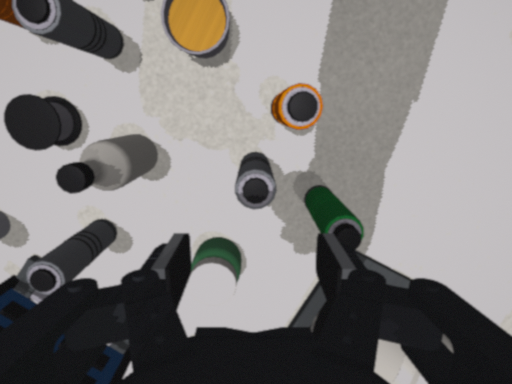

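View pics/scene1.png

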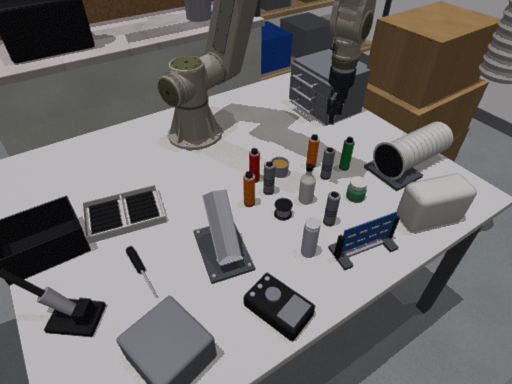

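All three stand with keys in (key tops about 127 mm). The wrist view shows switch 1 centred between the fingers at about (256,185). I'll pick it up and insert it first.

```bash
cat >> h.py <<'E'
def pick(k,x,y):
    w=np.arctan2(y,x)+np.pi/2
    arm.move_straight([x,y,75],rate=200)
    eoat.command_gripper(30,50)
    o=arm.get_obs();print('grip',o['width'],o['tool_pos'],o['t'])
    arm.move_straight([x,y,265],rate=250)
    o=arm.get_obs();print('lift',o['width'],o['wrist_force'],o['t'])
def snap(n,c):
    f=grab_frame(c);save(f,n);return f
E
python3 - <<'E'
from h import *
np.set_printoptions(precision=2,suppress=True)
pick(1,503.5,272.3)
arm.reach(tpos(300,0,30),trot(-1))
o=arm.get_obs();print(o['t'],o['width'],tpos(300,0,30),o['tool_pos'])
f=snap('s2.png','scene');cv2.imwrite('pics/s2c.png',cv2.resize(f['image'][130:290,150:330],None,fx=3.5,fy=3.5)[:,:,::-1])
f=snap('w2.png','wrist')
E
```

```text
grip 36.89717015744207 [504.48 272.92  76.58] 17.3667
lift 36.82012861495218 [-1.25  0.54 -2.5 ] 18.275
19.9333 36.60783328737727 [ 492.59 -182.02  292.95] [ 492.92 -181.57  292.89]
```

View pics/s2c.png

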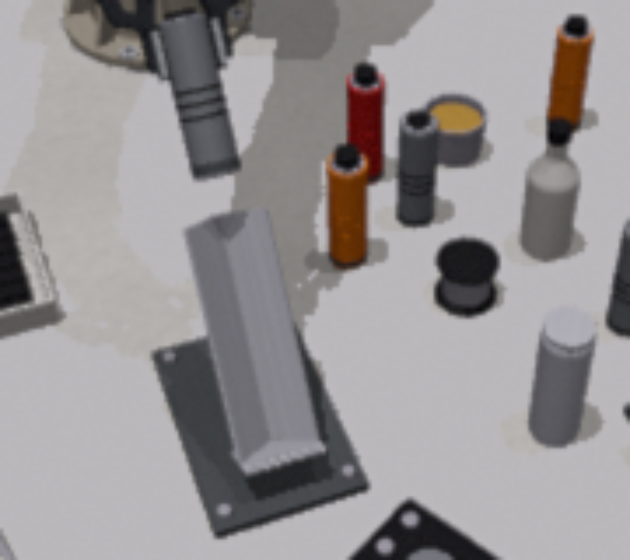

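View pics/w2.png

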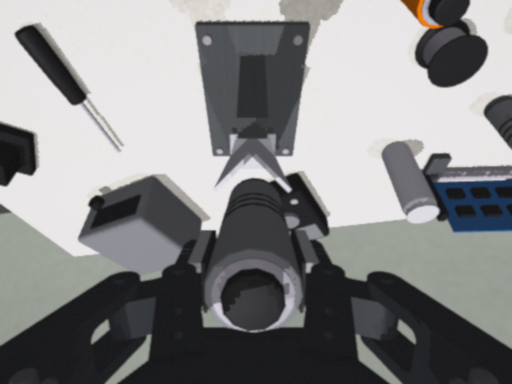

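The switch is held in line with the trough, at (205,90) in the crop, and its key is still in. I'll insert it under a force limit.

```bash
python3 - <<'E'
from h import *
np.set_printoptions(precision=2,suppress=True)
f=grab_frame('scene');C=cloud(f);q=(C-O)@np.stack([TX,TY,TZ],1)
m=(f['z_map']>0)&(q[...,0]>235)&(q[...,0]<300)&(abs(q[...,1])<40)&(q[...,2]>0)&(q[...,2]<80)
P=q[m];print(len(P))
# circle fit (r=19) in y,z
from scipy.optimize import least_squares
for a,b in((230,255),(255,280),(280,300)):
    p=P[(P[:,0]>a)&(P[:,0]<b)];
    if len(p)>8: print(a,b,len(p),least_squares(lambda c:np.hypot(p[:,1]-c[0],p[:,2]-c[1])-19,[0,28],loss='soft_l1').x)
h=arm.move_straight(tpos(207,0,30),rate=120,force_limit=8)
o=arm.get_obs();print(h,o['t'],(o['tool_pos']-O)@np.stack([TX,TY,TZ],1),o['wrist_force'])
h=arm.move_straight(tpos(207,0,26.5),rate=20,force_limit=4)
o=arm.get_obs();print(h,o['t'],(o['tool_pos']-O)@np.stack([TX,TY,TZ],1),o['wrist_force'])
f=snap('s3.png','scene');cv2.imwrite('pics/s3c.png',cv2.resize(f['image'][130:290,150:330],None,fx=3.5,fy=3.5)[:,:,::-1])
E
```

```text
363
230 255 111 [-2.52 30.07]
255 280 139 [-2.33 29.67]
280 300 113 [-2.   30.02]
False 21.0083 [207.21  -0.23  29.99] [ 0.38  0.41 -2.19]
False 21.3333 [207.84   0.48  28.01] [ 1.2  -1.57  0.52]
```

View pics/s3c.png

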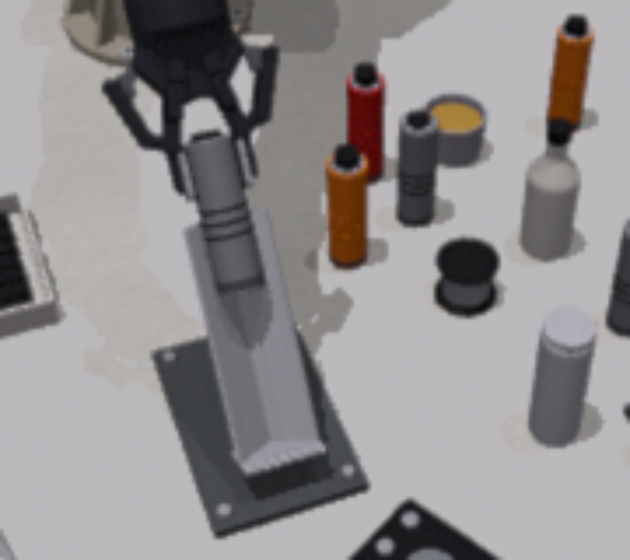

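The barrel is seated in the V. Releasing it to slide down.

```bash
cat >> h.py <<'E'
def axis(f,a,b):
    from scipy.optimize import least_squares
    C=cloud(f);q=(C-O)@np.stack([TX,TY,TZ],1)
    p=q[(f['z_map']>0)&(q[...,0]>a)&(q[...,0]<b)&(abs(q[...,1])<22)&(q[...,2]>24)&(q[...,2]<60)]
    if len(p)<10: return len(p)
    return len(p),least_squares(lambda c:np.hypot(p[:,1]-c[0],p[:,2]-c[1])-19,[0,28],loss='soft_l1').x
E
python3 - <<'E'
from h import *
np.set_printoptions(precision=2,suppress=True)
eoat.command_gripper(56)
arm.move_straight(tpos(300,0,29),rate=250)
f=snap('s4.png','scene');cv2.imwrite('pics/s4c.png',cv2.resize(f['image'][130:290,150:330],None,fx=3.5,fy=3.5)[:,:,::-1])
print(arm.get_obs()['t'],[ (a,axis(f,a,a+25)) for a in(5,30,55,80,95,118,130,150)])
f=snap('w4.png','wrist')
E
```

```text
22.2833 [(5, (126, array([-0.42, 27.14]))), (30, (123, array([-0.51, 27.12]))), (55, (123, array([-0.35, 27.61]))), (80, (133, array([-0.55, 27.11]))), (95, (131, array([-0.63, 27.21]))), (118, (58, array([-1.17, 21.5 ]))), (130, 1), (150, 4)]
```

View pics/s4c.png

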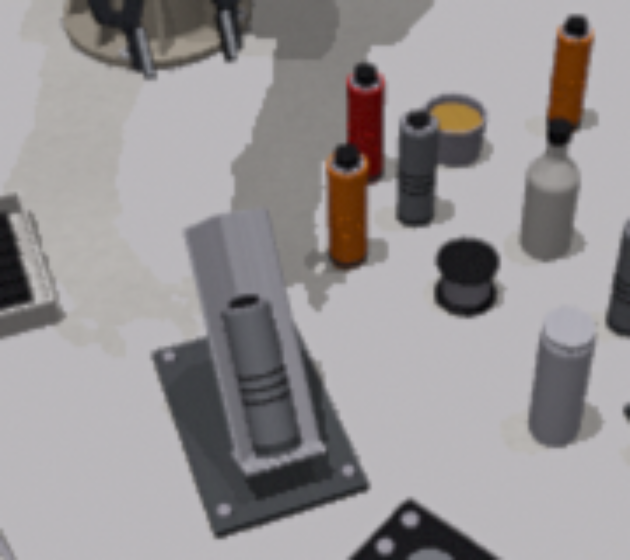

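View pics/w4.png

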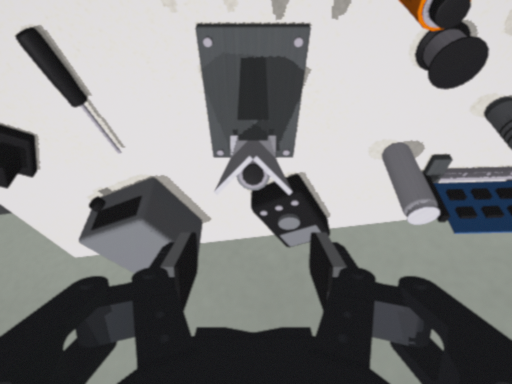

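The first switch lies foot-down against the stop, with its axis 27.1 mm off the fold and y about -0.5. Now switch 2.

```bash
python3 - <<'E'
from h import *
np.set_printoptions(precision=2,suppress=True)
x,y=455.7,54.5
arm.reach([x,y,240],down(np.arctan2(y,x)+np.pi/2))
eoat.command_gripper(62)
pick(2,x,y)
arm.reach(tpos(300,0,30),trot(-1))
f=grab_frame('scene');print([axis(f,a,a+25) for a in(230,255,275)])
h=arm.move_straight(tpos(206,0,30),rate=120,force_limit=8)
o=arm.get_obs();print(h,o['t'],o['width'],(o['tool_pos']-O)@np.stack([TX,TY,TZ],1),o['wrist_force'])
h=arm.move_straight(tpos(206,0,26.5),rate=20,force_limit=4)
o=arm.get_obs();print(h,o['t'],(o['tool_pos']-O)@np.stack([TX,TY,TZ],1),o['wrist_force'])
f=snap('s5.png','scene');cv2.imwrite('pics/s5c.png',cv2.resize(f['image'][130:290,150:330],None,fx=3.5,fy=3.5)[:,:,::-1])
E
```

```text
grip 36.91653870116569 [456.85  54.66  76.34] 24.8333
lift 36.546706866245046 [-0.38  0.2  -2.58] 25.7417
[(139, array([-2.52, 27.87])), (139, array([-2.03, 27.99])), (141, array([-1.76, 28.26]))]
False 27.6667 37.27361194199199 [206.1   -0.47  29.99] [ 0.13  0.15 -2.48]
True 27.925 [206.65   0.52  28.01] [ 1.37 -1.38  0.52]
```

View pics/s5c.png

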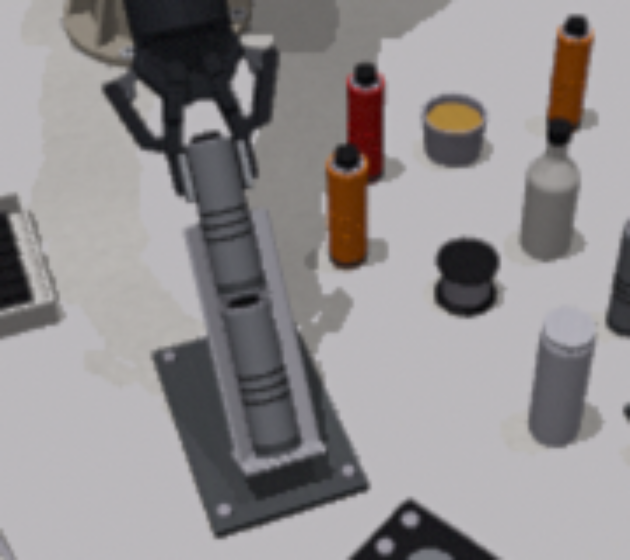

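The second switch is seated just above the first, at (225,215) in the crop. I'll release, back off and check.

```bash
python3 - <<'E'
from h import *
np.set_printoptions(precision=2,suppress=True)
eoat.command_gripper(56)
arm.move_straight(tpos(310,0,29),rate=150)
arm.dwell(.5)
f=snap('s6.png','scene');cv2.imwrite('pics/s6c.png',cv2.resize(f['image'][120:290,150:360],None,fx=3.4,fy=3.4)[:,:,::-1])
print(arm.get_obs()['t'],[ (a,axis(f,a,a+25)) for a in(5,30,55,80,130,155,180,205,218)])
C=cloud(f);q=(C-O)@np.stack([TX,TY,TZ],1)
m=(f['z_map']>0)&(abs(q[...,1])<15)&(q[...,2]>36)&(q[...,2]<60)&(q[...,0]<275);print('max x of upper barrel skin',np.percentile(q[m][:,0],[98,100]))
t=grab_frame('top')
for n,ff,f0 in(('scene',f,np.load('scene0.npz')),('top',t,np.load('top0.npz'))):
    A=cloud(ff);B=cloud(dict(f0))
    for nm,x,y,r,z0 in(('S3',679,133,28,100),('bottle',556,135,30,60),('can',737,1,28,60),('jar',640,287,38,40),('spool',569,33,36,25),('pot',394,147,40,30),('driver',490,-434,60,15)):
        g=lambda D:D[(np.hypot(D[...,0]-x,D[...,1]-y)<r)&(D[...,2]>z0)&(D[...,2]<170)]
        print(n,nm,g(A).mean(0)-g(B).mean(0),len(g(A)),len(g(B)))
snap('w6.png','wrist')
E
```

```text
29.7 [(5, (122, array([-0.53, 27.32]))), (30, (125, array([-0.39, 27.34]))), (55, (125, array([-0.53, 27.6 ]))), (80, (130, array([-0.75, 27.37]))), (130, (133, array([-0.93, 27.39]))), (155, (136, array([-0.7 , 27.66]))), (180, (134, array([-0.71, 27.66]))), (205, (133, array([-0.5 , 28.02]))), (218, (135, array([-0.64, 27.98])))]
max x of upper barrel skin [246.19 253.14]
scene S3 [-0.19  0.36 -2.58] 148 163
scene bottle [-0.01 -0.06 -0.4 ] 322 319
scene can [0.03 0.19 0.42] 395 398
scene jar [-0.28 -0.29  0.01] 290 292
scene spool [ 0.05 -0.21  0.04] 237 238
scene pot [-0.73 -4.55  0.07] 247 208
scene driver [-0.16 -0.01 -0.01] 252 249
top S3 [ 0.68  0.37 -3.16] 137 136
top bottle [ 0.05 -0.02 -0.07] 225 225
top can [0.21 0.02 1.25] 231 234
top jar [0.14 0.18 0.06] 323 324
top spool [ 0.01  0.17 -0.05] 267 264
top pot [-0.09 -0.04  0.01] 363 361
top driver [ 0.39  0.08 -0.18] 227 226
```

View pics/s6c.png

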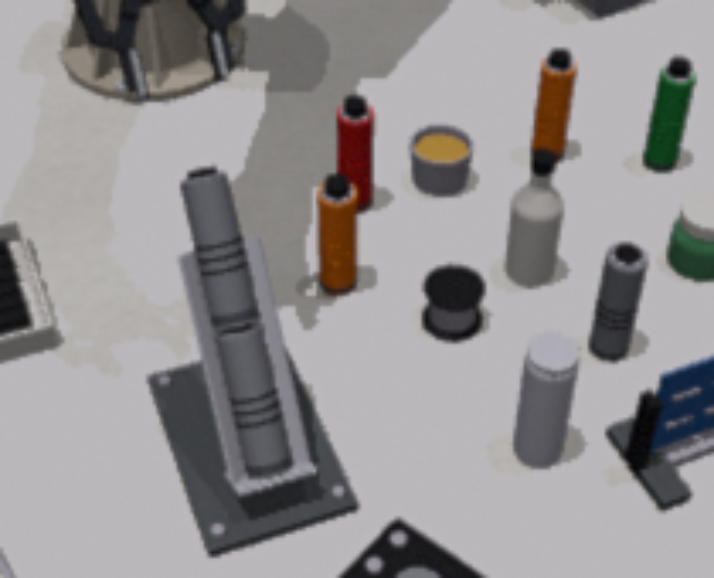

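View pics/w6.png

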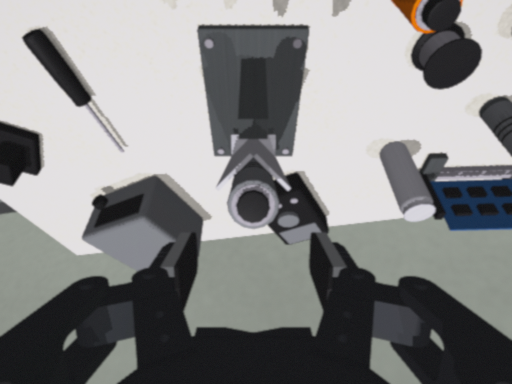

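Both light switches lie in line: upper barrel top at about 246 mm, axes 27–28 mm off the fold, |y| under 1 mm. Switch 3 stands with its key in, and the bystanders haven't moved. Signing off.

```bash
python3 -c "
from h import *
job.sign_off()"
```

```text
the job is handed in; nothing more can be done
```

The job is done and handed in at about 30 s of the 67 s allowed; sign-off gives no verdict.

- **Keys:** I pressed all three in place. The switches at (503,271) and (456,54) clicked at about 3.6 N. The one at (679,133) needed about 9 N, so it is the stiff one and was left standing. All three still stood upright with their key tops near 127 mm afterwards.
- **Trough:** I gripped the two light switches near the top, tilted them to the trough's 55° and let them slide in foot first. The lower one rests against the stop. The upper one's barrel top measured about 246 mm from the stop. Both axes are 27–28 mm off the fold and within 1 mm of its mid-plane.
- **Everything else:** the stiff switch moved less than 1 mm, and no bystander appears to have moved. The scene camera's raw comparison gave 4.6 mm for the tip pot. I put that down to the picked-up switch no longer hiding part of it, as the top camera showed 0.1 mm.

No check failed. At hand-in the gripper was backed clear of everything.

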